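# Pair the contact block and gather the set in the guarded tray corner

### The job

One ceramic contact block on the table has the same size and shape as the one already in the steel tray: set it gently down in the tray to join its twin. Then take the tray by its cross handle, lift it clear of the table and tilt it, raised-guard corner lowest, until both blocks and the steel roller have slid together into that corner, and finish still holding the tray up and tilted with the parts resting there. Leave the other things on the table where they are.

Things in the scene. Friction and masses are not known exactly. Their poses are not given: they have to be found in the camera images.
- tray: loose open steel tray, 0.36 to 0.56 kg, 260 (x) x 160 (y) mm outside, walls 4 mm thick, 40 mm high, inner floor 4 mm above the origin. A cross handle spans its middle along y. Only round the (+x, +y) corner are the walls 60 mm high, for 50 mm each way: the raised guard. Origin: centre of the underside; z up. Stands level on the table at the start, its +x half empty, two parts in its -x half.
- handle (a point): middle of the cross handle, 78 mm above the tray's underside, over its centre. A rigid black flat-sided bar fixed to the tray: 12 mm wide (tray x), 152 mm long (tray y), 16 mm tall (70 to 86 mm up), on a flat upright at each long wall. Pinched here across its width from above, the tray hangs balanced. Axes as the tray's.
- guard_corner (a point): inner floor corner inside the raised guard, at 126, 76, 4 mm in the tray's frame; axes as the tray's. The parts slide easily on floor and walls (friction 0.16 to 0.24): some 35 degrees of tilt straight between the two walls (along tray x + y) brings them all the way; 15 degrees may not.
- tray_block: white glazed ceramic contact block, 36 mm long x 26 x 22 mm, with a rib 6 mm wide and 4 mm high along the middle of its top (26 mm tall in all) and four brass screw heads on top. Origin: centre of its underside; x along its length, z up. 60 g. Lies loose in the tray's -x half at the start.
- roller: loose steel lock roller, a plain disc 24 mm in diameter and 14 mm high, 45 g, lying flat in the tray's -x half at the start. Origin: centre of its underside.
- twin_block: white glazed ceramic contact block, 36 mm long x 26 x 22 mm, with a rib 6 mm wide and 4 mm high along the middle of its top (26 mm tall in all) and four brass screw heads on top. Origin: centre of its underside; x along its length, z up. 60 g. The match of the block in the tray; lies on the table to the robot's right, among two others that do not match.
- long_block: white glazed ceramic contact block, 60 mm long x 26 x 22 mm, with a rib 6 mm wide and 4 mm high along the middle of its top (26 mm tall in all) and four brass screw heads on top. Origin: centre of its underside; x along its length, z up. Does not match (too long); stays where it is.
- round_block: white ceramic cylinder, 30 mm in diameter and 22 mm high, with a brass stud on top. Does not match; stays where it is. Origin: centre of its underside.
- rod: steel release rod 200 mm long, 10 mm thick, with an 18 mm square collar near each end, lying along its x. Bystander. Origin: mid-length, on the table.
- hook: chrome-plated locking hook lying flat, 110 x 60 mm, 14 mm high. Bystander. Origin: middle of its shank, on the table.
- driver: screwdriver lying on the table along its x. Bystander.
- jar: closed jar 50 mm in diameter, 70 mm high. Bystander. Origin: centre of its underside.
- table: the table with its black rubber mat, top at z = 0.
Things that resemble listed ones, but are neither listed nor needed, are in the scene too. Leave any red look-alike of the long_block alone.

How it is judged:
On the way, in this order (a step that is already met when the one before it is completed fails the run):
1. the matching block lies in the tray, let go, with the tray standing level on the table (x of twin_block in the frame of tray between -0.127 and 0.127 m and y of twin_block in the frame of tray between -0.077 and 0.077 m and z of twin_block in the frame of tray between 0 and 0.04 m and contact force between the fingers and twin_block below 0.05 N and angle between tray's own z axis and vertical below 0.08 rad and height (world z) of tray below 0.01 m and linear speed of twin_block below 0.05 m/s), for 0.2 s.
2. the tray is lifted clear and tilted, guard corner low (angle between tray's own x axis and vertical above 1.64 rad and angle between tray's own y axis and vertical above 1.64 rad and angle between tray's own z axis and vertical above 0.26 rad and height (world z) of tray above 0.03 m and contact force between the fingers and tray above 1 N), for 0.2 s.
At the end, for the whole second after the job is handed in: Both 36 mm blocks and the roller lie at rest in the tray within 90 mm of the guarded floor corner; the tray is tilted over 15 degrees, that corner its lowest (x and y axes both over 4 degrees down) and over 20 mm above the table, held by the fingers and touching neither the table nor any bystander (x of twin_block in the frame of tray between -0.127 and 0.127 m and y of twin_block in the frame of tray between -0.077 and 0.077 m and z of twin_block in the frame of tray between 0 and 0.04 m and x of tray_block in the frame of tray between -0.127 and 0.127 m and y of tray_block in the frame of tray between -0.077 and 0.077 m and z of tray_block in the frame of tray between 0 and 0.04 m and x of roller in the frame of tray between -0.127 and 0.127 m and y of roller in the frame of tray between -0.077 and 0.077 m and z of roller in the frame of tray between 0 and 0.04 m and distance between each of twin_block, tray_block, roller and guard_corner below 0.09 m and linear speed of each of twin_block, tray_block, roller, tray below 0.05 m/s and angle between tray's own x axis and vertical above 1.64 rad and angle between tray's own y axis and vertical above 1.64 rad and angle between tray's own z axis and vertical above 0.26 rad and height (world z) of guard_corner above 0.02 m and contact force between the fingers and tray above 1 N and contact force between tray and table below 0.1 N and contact force between tray and long_block below 0.1 N and contact force between tray and round_block below 0.1 N and contact force between tray and rod below 0.1 N and contact force between tray and hook below 0.1 N and contact force between tray and driver below 0.1 N and contact force between tray and jar below 0.1 N); the arm keeps its last pose, push and grip.
It fails at once if one of the two blocks that do not match is moved more than 30 mm (distance of any of long_block, round_block from where it was at the start of the episode above 0.03 m).
It fails at once if the rod, hook, screwdriver or jar is moved more than 30 mm (distance of any of rod, hook, driver, jar from where it was at the start of the episode above 0.03 m).
It fails at once if the matching block is dropped from more than about 40 mm instead of being set down (linear speed of twin_block above 0.9 m/s and contact force between the fingers and twin_block below 0.01 N and angle between tray's own z axis and vertical below 0.1 rad and distance of tray from where it was at the start of the episode below 0.02 m).
It also fails if it takes over 64 s, if anything falls off the work surface, if the arm or the gripper's body presses on something with over 40 N, if the wrist force passes 120 N, or if a joint passes its speed limit or range.

### The arm

A 7-joint arm with a two-finger parallel gripper is mounted at the origin on the work surface. World frame = base frame: x ahead of the robot, y to its left, z up, the work surface at z = 0. Lengths are in m, angles in rad, forces in N, time in s.
With the tool pointing down it reaches from about 0.425 to 0.925 m from the base axis. Payload 6.8 kg.
Tool frame: the origin (TCP) lies midway between the tips of the shut fingers; the grasp point (between the pads) lies 19 mm behind it; z points along the fingers, x is the direction in which the jaws open and shut, and the axes are right-handed (so a half turn about z gives the same grasp; the last joint's range is limited). The gripper opens to 88 mm and grips with 3 to 60 N. Pads are 20 mm wide; open, the fingers measure 115 mm over their backs; the gripper's body (75 mm by 178 mm) begins 61 mm behind the grasp point.
Start: joints at [-1.435, 0.477, 0.022, 1.555, -0.011, 1.109, -0.083], TCP at [0.163, 0.655, 0.223] pointing down, gripper open.
Joint ranges: [-2.96, 2.96], [-0.34, 2.1], [-1.41, 1.46], [0.24, 2.44], [-1.37, 4.51], [0.17, 1.92], [-2.96, 2.96]. Speed limits (rad/s): [2.39, 2.39, 3.14, 3.14, 3.14, 3.14, 3.14].

### API

Orientations are given as a unit quaternion [x, y, z, w].
In Python, from plant import ctrl gives the robot as it stands.
- The arm moves only by the tool carry_out, never from a script. Its argument "targets" is one flat list of numbers, 5 for each row, row after row: the finger opening in mm, from 0 to 87.8, then the shift along the tool's x, y, z in mm, then the turn about the tool's z in degrees. A call has 1 to 12 rows; each row shifts and turns the pose as measured when the row begins, along the tool's axes as they then stand; what a row does not reach is not made up. A row lasts 1/10 s, in which the tool goes at most 50 mm and 8.59 degrees, less where a joint would pass 70% of its speed; a pose out of reach is approached as far as the arm can. A call is refused whole if a number of a shift passes 50 or a number of a turn 8.59, either way. A call with a gripper value outside its range is refused whole. The fingers move at their own pace and stop on an object; "force" is the grip in N (left out, the last holds). Time passes only in rows, so rows that do not move let the fingers close. It gives the time, the measured TCP pose, the force and the opening at its end, in the units of the state.
- ctrl.get_obs(): the state, without advancing time (a new reading comes with each control period).
- ctrl.capture(name): name is "side" or "top" or "wrist"; returns the picture (400x640x3 uint8, red, green, blue); there is no depth.
- ctrl.calibration(name): a dict with "fx", "fy", "cx", "cy" (pixels), "R" (3x3) and "t" (3): a world point X has camera coordinates R X + t. Camera axes: x right, y down, z forward; pixel columns grow to the right and rows downward; lengths in m; the calibration is good to about 2 mm. The wrist camera is an equidistant fisheye: a pixel r from the principal point sees the ray r / f radians off the axis. A picture is of the moment at which its call begins: read the wrist's pose just before it. calibration takes no time and is no camera call; for the wrist camera it gives the pose at the moment of the call.
- ctrl.close_job(): hands the job in, once; it reports no verdict.
The state is a dict: "time": time; "qpos": joint angles; "qvel": joint speeds; "joint_torque": joint torques, N m; "position": TCP position; "ee_rot": TCP orientation; "ft_force": force on the tool from outside, world axes, zero at the start; "ft_torque": the same for the moment, N m; "finger_gap": opening from 0.0 (shut) to 1.0 (fully open).
Only numpy, scipy, OpenCV 4.12 (cv2) and the standard library are available. Lean on these libraries where they do the work, as an engineer would, in place of code of your own. Each camera call takes 0.05 s, during which the arm holds its last target.

## Working session

There is one attempt and no reset: what is moved stays moved. The work goes in short steps, Python scripts to look and compute and a tool call to move; the robot and the scene stay as the last step left them, time stands still between calls to the robot, and variables do not carry over. Pictures are saved under pics/ and viewed, and the job is handed in when it is done.

Besides the shell and the picture viewer there is one more tool, called after ">>>" in YAML: its name, and indented under it one key for each argument. carry_out: Moves the arm, as the interface text tells. Its arguments: {"type":"object","properties":{"targets":{"type":"array"},"force":{"type":"number"}},"required":["targets"]}

```bash
ls; mkdir -p pics
python3 - <<'E'
from plant import ctrl
import cv2
o=ctrl.get_obs(); print({k:(v if not hasattr(v,'round') else v) for k,v in o.items()})
for n in ["side","top","wrist"]:
    c=ctrl.calibration(n); print(n,c)
    im=ctrl.capture(n); cv2.imwrite(f"pics/{n}0.png",im[:,:,::-1])
E
```

```text
pics
{'time': 0.0, 'qpos': array([-1.43509883,  0.47776939,  0.02234365,  1.55641754, -0.01151298,
        1.10925636, -0.08312688]), 'qvel': array([ 0.00043904, -0.00269705,  0.00035236, -0.00010147,  0.00218027,
       -0.00085169, -0.00017492]), 'joint_torque': array([ 4.16764897e-05, -5.82852423e+01,  1.53421629e+00, -2.72611213e+01,
       -5.43852802e-02,  1.70139555e-02,  1.52311936e-04]), 'position': array([0.16281063, 0.65447941, 0.22171668]), 'ee_rot': array([ 7.87845929e-01,  6.15871781e-01, -6.41104109e-04,  5.75138305e-04]), 'ft_force': array([-0.15556642, -0.27537078,  0.72625085]), 'ft_torque': array([ 0.05904865, -0.00235097,  0.03095179]), 'finger_gap': 0.9979743504393036}
side {'fx': 407.2815627110669, 'fy': 407.2815627110669, 'cx': 313.41060055510707, 'cy': 195.08630799991099, 'R': array([[ 0.94036978, -0.33997412, -0.0110577 ],
       [-0.23198343, -0.61721413, -0.75181807],
       [ 0.24877371,  0.7095522 , -0.65927788]]), 't': array([-0.50418179,  0.17729451,  1.1863534 ])}
top {'fx': 417.12695130641225, 'fy': 417.12695130641225, 'cx': 319.1379431654699, 'cy': 201.67665267083842, 'R': array([[-0.01112609, -0.99987103, -0.01158154],
       [-0.99215845,  0.01248075, -0.12436175],
       [ 0.12449026,  0.01010706, -0.99216935]]), 't': array([0.01043041, 0.53592425, 1.45883653])}
wrist {'fx': 309.70691628693146, 'fy': 309.70691628693146, 'cx': 320.9501501845728, 'cy': 197.05080367889107, 'R': array([[ 0.24073435,  0.97058843, -0.00225096],
       [ 0.92543072, -0.22883349,  0.30201525],
       [ 0.29261741, -0.07478855, -0.95330044]]), 't': array([-0.67284918, -0.03649948,  0.39155804])}
```

View pics/top0.png

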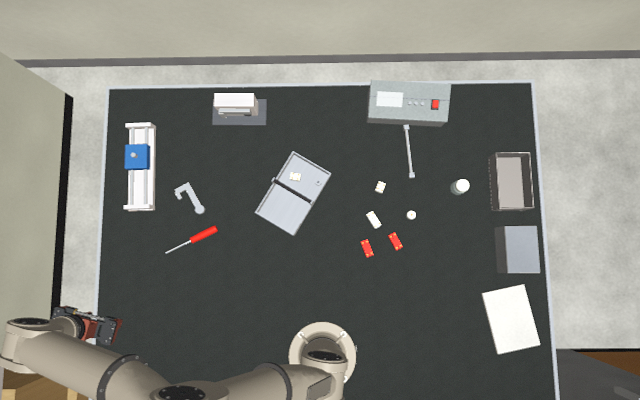

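View pics/side0.png

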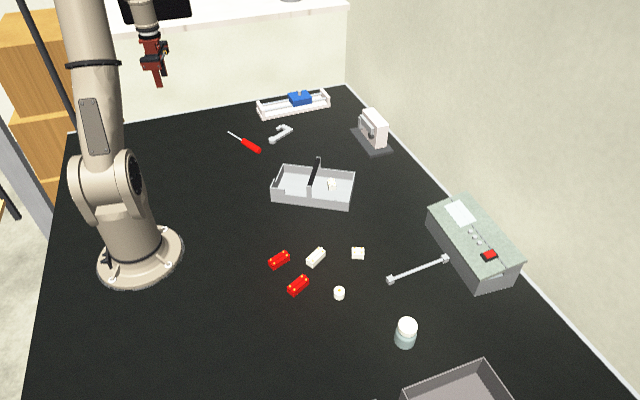

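View pics/wrist0.png

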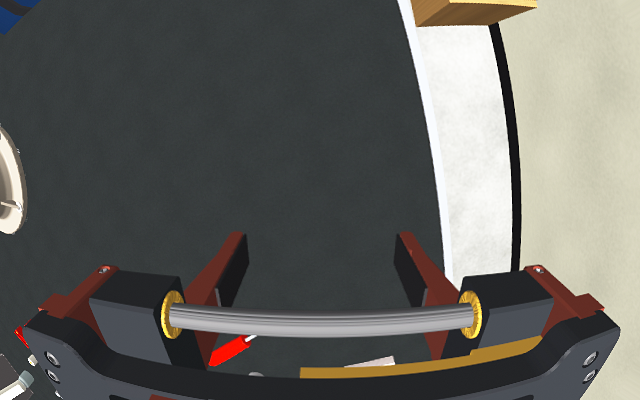

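Run:
```python
import cv2,numpy as np
a=cv2.imread("pics/top0.png")[140:260,245:425]; a=cv2.resize(a,None,fx=4.4,fy=4.4,interpolation=cv2.INTER_CUBIC); cv2.imwrite("pics/topc.png",a)
b=cv2.imread("pics/side0.png")[145:305,255:375]; b=cv2.resize(b,None,fx=3.7,fy=3.7,interpolation=cv2.INTER_CUBIC); cv2.imwrite("pics/sidec.png",b)
```

```text
(no output)
```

View pics/topc.png

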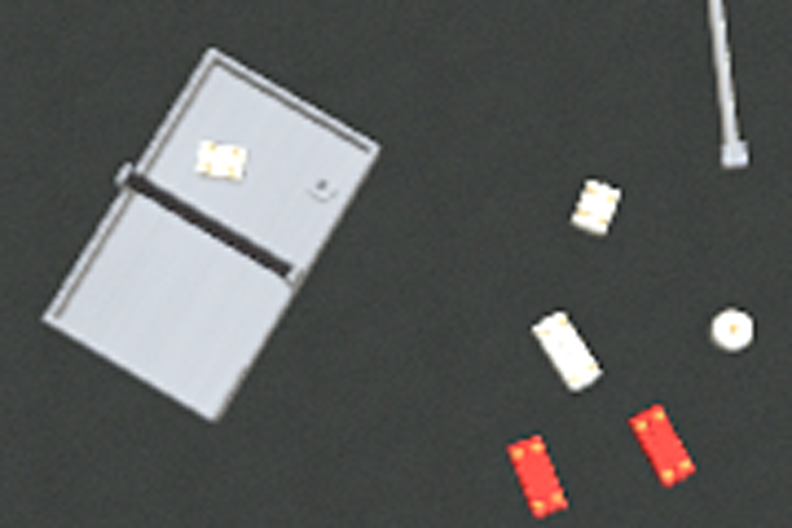

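View pics/sidec.png

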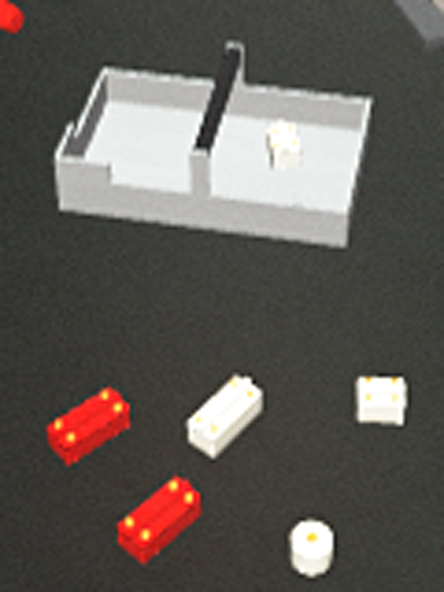

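Candidates (top view): white (380,187) is short with four screws and a rib; white (374,220) is about 1.7 times as long (long_block); (411,215) is the round one; the red ones at (367,248) and (396,241) are look-alikes. The enlarged crop confirms that (380,187) has the tray block's proportions. The guard is the tray corner at top px (294,235), nearest the robot.

```bash
cat > h.py <<'E'
import numpy as np, cv2, json
from scipy.optimize import least_squares
from scipy.spatial.transform import Rotation as Rn
def ray(c,px):
    u,v=px; x=(u-c['cx'])/c['fx']; y=(v-c['cy'])/c['fy']
    if c.get('fish'):
        r=np.hypot(x,y); d=np.array([np.sin(r)*x/r,np.sin(r)*y/r,np.cos(r)]) if r>1e-9 else np.array([0,0,1.])
    else: d=np.array([x,y,1.])
    R=np.array(c['R']); t=np.array(c['t'])
    return -R.T@t, R.T@(d/np.linalg.norm(d))
def onplane(c,px,z):
    o,d=ray(c,px); return o+d*(z-o[2])/d[2]
def tri(cp):
    A=np.zeros((3,3)); b=np.zeros(3); rr=[ray(c,p) for c,p in cp]
    for o,d in rr:
        M=np.eye(3)-np.outer(d,d); A+=M; b+=M@o
    X=np.linalg.solve(A,b); return X,[np.linalg.norm((np.eye(3)-np.outer(d,d))@(X-o)) for o,d in rr]
def totool(o,v): return Rn.from_quat(o['ee_rot']).inv().apply(np.asarray(v))
def blobs(im,mask,amin=15):
    n,l,s,c=cv2.connectedComponentsWithStats(mask.astype(np.uint8))
    return [(c[i].round(1),s[i]) for i in range(1,n) if s[i][4]>=amin]
E
python3 - <<'E'
from h import *; from plant import ctrl
T=ctrl.calibration("top");S=ctrl.calibration("side")
t=cv2.imread("pics/top0.png");s=cv2.imread("pics/side0.png")
for n,im,(x0,x1,y0,y1) in [("top",t,(245,425,140,260)),("side",s,(255,375,145,305))]:
    sub=im[y0:y1,x0:x1].astype(int)
    m=(sub.min(2)>150)
    for c,st in blobs(sub,m,10):
        mm=np.zeros(m.shape,np.uint8)
        print(n,c+[x0,y0],st)
# twin
def rect(im,box,th):
    x0,x1,y0,y1=box; m=(im[y0:y1,x0:x1].min(2)>th).astype(np.uint8)
    cs,_=cv2.findContours(m,cv2.RETR_EXTERNAL,cv2.CHAIN_APPROX_NONE); c=max(cs,key=cv2.contourArea)+np.array([x0,y0])
    M=cv2.moments(c); return cv2.minAreaRect(c)
r=rect(t,(370,392,176,198),140); print(r)
b=cv2.boxPoints(r); P=np.array([onplane(T,p,.022) for p in b]); print(P.round(3), P.mean(0))
# tray rim corners top crop/4.4
f=4.4
off=np.array([245,140])
cor={'mm?A':(212,48),'B':(380,150),'G':(215,422),'D':(43,320)}
for k,p in cor.items(): print(k,onplane(T,np.array(p)/f+off,.06 if k=='G' else .04).round(4))
for k,p in {'h1':(128,180),'h2':(294,272)}.items(): print(k,onplane(T,np.array(p)/f+off,.086).round(4))
# tri handle ends: side crop/3.7
so=np.array([255,145])
for a,bb in [((124,170),(234,45)),((296,268),(200,152))]:
    print(tri([(T,np.array(a)/f+off),(S,np.array(bb)/3.7+so)]))
E
```

```text
top [409.7 160.6] [161   0   9  38 116]
top [292.7 193.4] [  10   11   76   84 3032]
top [380.  186.6] [130  41  11  12  87]
top [373.5 219.4] [121  71  16  18 144]
top [411.2 214.5] [162  70   9  10  64]
side [313.5 187.2] [  15   18   85   49 2928]
side [315.3 256.9] [ 51 102  20  22 253]
side [357.8 252.6] [ 97 102  13  13 148]
side [338.8 292.7] [ 79 141  11  15 134]
((380.0517578125, 186.62069702148438), (7.984899520874023, 10.770329475402832), 21.801410675048828)
[[ 0.577 -0.196  0.022]
 [ 0.613 -0.211  0.022]
 [ 0.602 -0.238  0.022]
 [ 0.566 -0.222  0.022]] [ 0.58957469 -0.21666255  0.022     ]
mm?A [0.7216 0.0959 0.04  ]
B [ 0.6345 -0.041   0.04  ]
G [0.4137 0.0931 0.06  ]
D [0.4985 0.2334 0.04  ]
h1 [0.6042 0.1594 0.086 ]
h2 [0.5293 0.0288 0.086 ]
(array([0.6128131 , 0.16236215, 0.08631039]), [np.float64(0.0006529591715587063), np.float64(0.0006529591715591238)])
(array([0.53235242, 0.02717528, 0.08689638]), [np.float64(7.452233897750468e-05), np.float64(7.45223389774345e-05)])
```

>>> carry_out:
  targets: [87,-25,39,0,0,87,-25,39,0,0,87,-25,39,0,0,87,-25,39,0,0,87,-25,39,0,0,87,-25,39,0,0,87,-25,39,0,0,87,-25,39,0,0,87,-25,39,0,0]
  force: 20

```text
time: 1.05
position: [0.4519, 0.3471, 0.2182]
ee_rot: [0.783, 0.622, -0.003, -0.001]
ft_force: [1.0, 1.1, -0.4]
finger_gap: 0.988
```

```bash
cat >> h.py <<'E'
def st(ctrl):
    o=ctrl.get_obs(); R=Rn.from_quat(o['ee_rot']).as_matrix()
    print('t',round(o['time'],2),'p',o['position'].round(4),'yaw',np.degrees(np.arctan2(R[1,0],R[0,0])).round(2),'toolz',R[:,2].round(4),'q',o['qpos'].round(3),'F',o['ft_force'].round(2),'gap mm',round(o['finger_gap']*87.8,1))
    open('log.jsonl','a').write(json.dumps({k:(v.tolist() if hasattr(v,'tolist') else v) for k,v in o.items()})+'\n')
    return o
E
python3 -c "
from h import *; from plant import ctrl
st(ctrl)"
```

```text
t 1.05 p [0.4519 0.3471 0.2182] yaw 76.95 toolz [-0.0055 -0.0017 -1.    ] q [-0.885  0.312  0.152  1.821 -0.057  1.018  0.633] F [ 0.99  1.05 -0.38] gap mm 86.7
```

>>> carry_out:
  targets: [87,-42,23,0,2,87,-42,23,0,2,87,-42,23,0,2,87,-42,23,0,2,87,-42,23,0,2,87,-42,23,0,0,87,-42,23,0,0,87,-42,23,0,0,87,-42,23,0,0,87,-42,23,0,0,87,-42,23,0,0,87,-20,10,0,0]

```text
time: 2.25
position: [0.5286, -0.2214, 0.2184]
ee_rot: [0.837, 0.546, -0.002, 0.0]
ft_force: [-0.7, -0.3, -0.1]
finger_gap: 0.992
```

```bash
python3 -c "
from h import *; from plant import ctrl
o=st(ctrl)
c=ctrl.calibration('wrist'); im=ctrl.capture('wrist'); cv2.imwrite('pics/w1.png',im[:,:,::-1]); c['R']=c['R'].tolist();c['t']=c['t'].tolist();c['fish']=1;json.dump(c,open('w1.json','w'))
o,d=ray(c,(c['cx'],c['cy']));print(o,d)"
```

```text
t 2.25 p [ 0.5286 -0.2214  0.2184] yaw 66.25 toolz [-0.0023 -0.0024 -1.    ] q [-0.086  0.335  0.47   1.833 -0.172  1.016  1.609] F [-0.71 -0.32 -0.14] gap mm 87.1
[ 0.45190018 -0.18830407  0.37950945] [ 0.2739754  -0.12443077 -0.95365322]
```

View pics/w1.png

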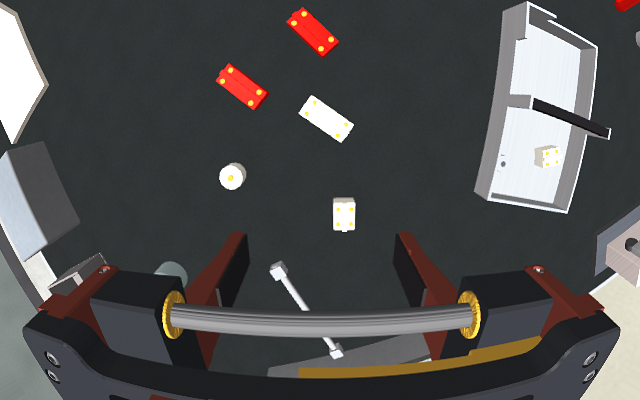

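```bash
python3 -c "
from h import *; from plant import ctrl
c=json.load(open('w1.json')); im=cv2.imread('pics/w1.png'); T=ctrl.calibration('top');S=ctrl.calibration('side')
x0,y0=325,190
sub=im[y0:240,x0:365].astype(int)
hsv=cv2.cvtColor(im,cv2.COLOR_BGR2HSV)[y0:240,x0:365]
m=(sub.min(2)>228)|((hsv[...,1]>70)&(hsv[...,2]>120))
m=m.astype(np.uint8)
cs,_=cv2.findContours(m,cv2.RETR_EXTERNAL,cv2.CHAIN_APPROX_NONE); k=max(cs,key=cv2.contourArea)+np.array([x0,y0])
P=np.array([onplane(c,p[0],.022)[:2] for p in k]).astype(np.float32)
r=cv2.minAreaRect(P*1000);print(r, (cv2.boxPoints(r)).round(1))
# screws
g=((hsv[...,1]>70)&(hsv[...,2]>120))
q=[b[0]+[x0,y0] for b in blobs(sub,g,3)]
print(q,[onplane(c,p,.023).round(4) for p in q])
ctr=np.mean(q,0); print('screw ctr',ctr, onplane(c,ctr,.023), tri([(c,ctr),(T,(380.0,186.6)),(S,(357.8,249))]))
cv2.imwrite('pics/w1c.png',cv2.resize(im[180:250,310:380],None,fx=8,fy=8))
"
```

```text
((589.6109008789062, -219.25970458984375), (25.201393127441406, 38.460777282714844), 68.36888885498047) [[ 567.1 -223.9]
 [ 602.8 -238.1]
 [ 612.1 -214.6]
 [ 576.4 -200.5]]
[array([337.6, 209.1]), array([350.8, 209. ]), array([337.7, 223.8]), array([350.5, 223.5])] [array([ 0.5766, -0.2224,  0.023 ]), array([ 0.5831, -0.2075,  0.023 ]), array([ 0.5947, -0.2298,  0.023 ]), array([ 0.6008, -0.215 ,  0.023 ])]
screw ctr [344.15 216.35] [ 0.58868912 -0.21862285  0.023     ] (array([ 0.58974068, -0.21729608,  0.02610307]), [np.float64(0.0023756171010077287), np.float64(0.0015589446873137084), np.float64(0.0028900306046318884)])
```

View pics/w1c.png

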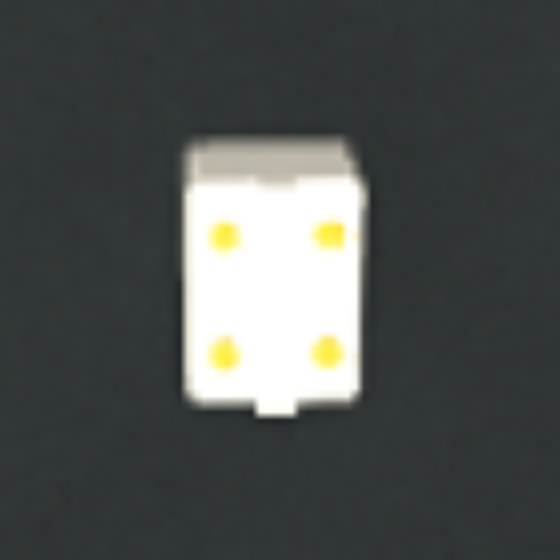

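>>> carry_out:
  targets: [87,14,27,0,0,87,14,27,0,0,87,0,0,45,0,87,0,0,45,0,87,0,0,45,0,87,0,0,35,0,87,0,0,0,0]

```text
time: 3.0
position: [0.592, -0.2225, 0.0431]
ee_rot: [0.839, 0.544, -0.001, 0.002]
ft_force: [-0.2, -0.3, -0.1]
finger_gap: 0.996
```

```bash
python3 -c "
from h import *; from plant import ctrl
o=st(ctrl)
print(totool(o,np.array([.589,-.218,.004])-o['position'])*1000)"
```

```text
t 3.0 p [ 0.592  -0.2225  0.0431] yaw 65.86 toolz [ 0.0011 -0.0036 -1.    ] q [-0.006  0.645  0.367  1.813 -0.321  0.74   1.682] F [-0.22 -0.33 -0.15] gap mm 87.4
[ 2.96603413 -4.70132789 39.12138688]
```

>>> carry_out:
  targets: [87,3,-5,20,-1,87,0,0,20,0,87,0,0,3,0,20,0,0,0,0,20,0,0,0,0,20,0,0,0,0,20,0,0,0,0,20,0,0,0,0]

```text
time: 3.8
position: [0.5947, -0.2189, 0.0093]
ee_rot: [0.834, 0.551, 0.003, 0.006]
ft_force: [-0.3, -0.7, -0.1]
finger_gap: 0.575
```

```bash
python3 -c "
from h import *; from plant import ctrl
o=st(ctrl)
im=ctrl.capture('wrist'); cv2.imwrite('pics/w2.png',im[:,:,::-1])"
```

```text
t 3.8 p [ 0.5947 -0.2189  0.0093] yaw 66.92 toolz [ 0.0121 -0.006  -0.9999] q [ 0.009  0.689  0.337  1.828 -0.342  0.668  1.711] F [-0.31 -0.68 -0.08] gap mm 50.5
```

View pics/w2.png

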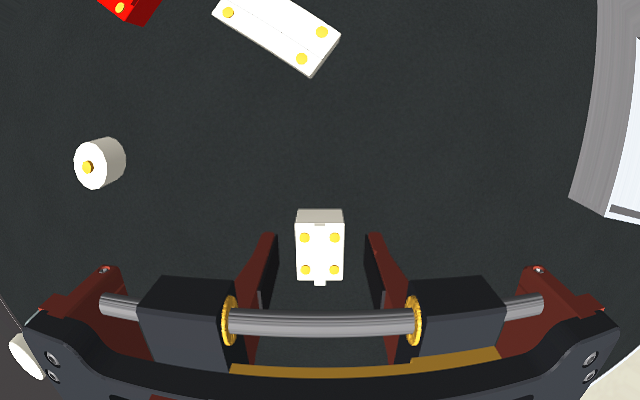

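>>> carry_out:
  targets: [45,-1,-5,4,0,45,0,0,2,0,18,0,0,0,0,18,0,0,0,0,18,0,0,0,0,18,0,0,0,0,18,0,0,0,0,18,0,0,0,0]

```text
time: 4.65
position: [0.5889, -0.2178, 0.0024]
ee_rot: [0.834, 0.551, 0.003, 0.005]
ft_force: [-0.0, -0.1, 0.1]
finger_gap: 0.298
```

```bash
python3 -c "
from h import *; from plant import ctrl
o=st(ctrl)"
```

```text
t 4.65 p [ 0.5889 -0.2178  0.0024] yaw 66.91 toolz [ 0.0111 -0.0057 -0.9999] q [ 0.012  0.692  0.332  1.843 -0.346  0.65   1.716] F [-0.04 -0.05  0.05] gap mm 26.2
```

>>> carry_out:
  targets: [18,0,0,-20,0,18,0,0,-45,3,18,0,0,-45,3,18,0,0,-45,2,18,15,-16,0,0,18,30,-31,0,0,18,30,-31,0,0,18,30,-31,0,0,18,30,-31,0,0,18,30,-31,0,0,18,30,-31,0,0,18,0,0,0,0]

```text
time: 5.85
position: [0.5147, 0.0627, 0.1612]
ee_rot: [0.873, 0.487, 0.005, 0.006]
ft_force: [-1.0, -0.8, 0.3]
finger_gap: 0.297
```

```bash
python3 -c "
from h import *; from plant import ctrl
o=st(ctrl)
print(totool(o,np.array([.498,.114,.01])-o['position'])*1000)
c=ctrl.calibration('wrist'); im=ctrl.capture('wrist'); cv2.imwrite('pics/w3.png',im[:,:,::-1]); c['R']=c['R'].tolist();c['t']=c['t'].tolist();c['fish']=1;json.dump(c,open('w3.json','w'))
"
```

```text
t 5.85 p [0.5147 0.0627 0.1612] yaw 58.3 toolz [ 0.0139 -0.0056 -0.9999] q [-0.62   0.304  0.449  2.022 -0.165  0.838  0.938] F [-1.   -0.77  0.29] gap mm 26.1
[ 34.45387162 -43.3672626  150.61306464]
```

View pics/w3.png

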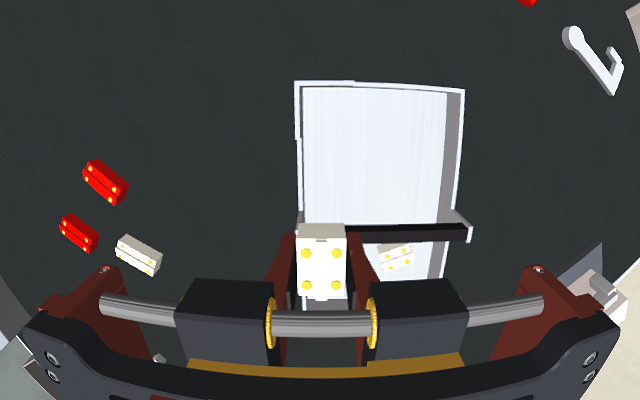

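```bash
python3 -c "
from h import *; from plant import ctrl
T=ctrl.calibration('top')
c=json.load(open('w3.json'))
print('G',onplane(c,(295,82),.06),'D',onplane(c,(465,90),.04))
print('hR',onplane(c,(469,226),.086), 'handle mid edge pts',onplane(c,(360,227),.086),onplane(c,(455,222),.086))
f=4.4;off=np.array([245,140])
print(tri([(c,(295,82)),(T,np.array((215,422))/f+off)]),tri([(c,(465,90)),(T,np.array((43,320))/f+off)]))
"
```

```text
G [0.41846026 0.09568122 0.06      ] D [0.50117929 0.23166594 0.04      ]
hR [0.60098272 0.16486584 0.086     ] handle mid edge pts [0.54704946 0.07973974 0.086     ] [0.58935201 0.15421367 0.086     ]
(array([0.41545523, 0.09484498, 0.02946173]), [np.float64(0.0005975815611961018), np.float64(0.0005975815611961691)]) (array([0.50012629, 0.23310384, 0.03806675]), [np.float64(0.0015774791919532368), np.float64(0.0015774791919532598)])
```

>>> carry_out:
  targets: [18,17,-22,0,0,18,18,-21,0,0,18,0,0,40,0,18,0,0,40,0,18,0,0,30,0,18,0,0,0,0]

```text
time: 6.5
position: [0.504, 0.1066, 0.05]
ee_rot: [0.876, 0.482, 0.008, 0.009]
ft_force: [-1.3, 0.1, -0.9]
finger_gap: 0.293
```

```bash
python3 -c "
from h import *; from plant import ctrl
o=st(ctrl)
print(totool(o,np.array([.498,.115,.0075])-o['position'])*1000)
"
```

```text
t 6.5 p [0.504  0.1066 0.05  ] yaw 57.66 toolz [ 0.0231 -0.0074 -0.9997] q [-0.627  0.475  0.359  2.106 -0.269  0.583  0.925] F [-1.33  0.06 -0.91] gap mm 25.7
[  3.66433254 -10.59102747  42.30910758]
```

>>> carry_out:
  targets: [18,4,-10,15,-1,18,0,0,15,0,18,0,0,6,0,18,0,0,0,0]

```text
time: 6.9
position: [0.5027, 0.1106, 0.0168]
ee_rot: [0.873, 0.487, 0.01, 0.01]
ft_force: [-0.2, -0.2, 0.1]
finger_gap: 0.292
```

```bash
python3 -c "
from h import *; from plant import ctrl
o=st(ctrl)
print(totool(o,np.array([.498,.115,.0075])-o['position'])*1000)
"
```

```text
t 6.9 p [0.5027 0.1106 0.0168] yaw 58.26 toolz [ 0.0276 -0.0085 -0.9996] q [-0.606  0.532  0.321  2.121 -0.3    0.507  0.95 ] F [-0.17 -0.25  0.06] gap mm 25.6
[ 1.21287108 -6.52654153  9.10777509]
```

>>> carry_out:
  targets: [18,0,0,5,0,18,0,0,3,0,18,0,0,1,0]

```text
time: 7.2
position: [0.5053, 0.1099, 0.01]
ee_rot: [0.874, 0.486, 0.012, 0.011]
ft_force: [0.2, -0.0, -0.4]
finger_gap: 0.295
```

```bash
python3 -c "
from h import *; from plant import ctrl
o=st(ctrl)
im=ctrl.capture('wrist'); cv2.imwrite('pics/w4.png',im[:,:,::-1])
"
```

```text
t 7.2 p [0.5053 0.1099 0.01  ] yaw 58.16 toolz [ 0.0319 -0.0073 -0.9995] q [-0.596  0.545  0.312  2.12  -0.308  0.49   0.958] F [ 0.24 -0.04 -0.43] gap mm 25.9
```

View pics/w4.png

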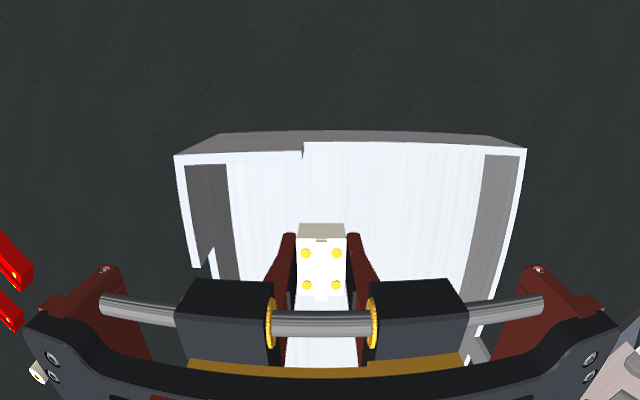

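>>> carry_out:
  targets: [18,0,0,3,0,18,0,0,1,0,46,0,0,0,0,46,0,0,0,0,46,0,0,0,0,46,0,0,0,0]

```text
time: 7.85
position: [0.506, 0.1103, 0.0065]
ee_rot: [0.874, 0.486, 0.013, 0.011]
ft_force: [0.8, -0.1, 0.2]
finger_gap: 0.517
```

```bash
python3 -c "
from h import *; from plant import ctrl
o=st(ctrl)
"
```

```text
t 7.85 p [0.506  0.1103 0.0065] yaw 58.17 toolz [ 0.033  -0.0066 -0.9994] q [-0.592  0.552  0.307  2.12  -0.312  0.481  0.961] F [ 0.77 -0.14  0.19] gap mm 45.4
```

>>> carry_out:
  targets: [46,0,0,-25,0,46,0,0,-45,0,60,0,0,-45,0,60,0,0,-45,0,87,0,0,-20,-8.5,87,0,0,0,-8.5,87,0,0,0,-8.5,87,0,0,0,-8.5,87,0,0,0,-8.5,87,0,0,0,-8.5,87,0,0,0,-8.5,87,0,0,0,-8.5]

```text
time: 9.05
position: [0.4988, 0.1114, 0.1942]
ee_rot: [0.445, 0.895, 0.004, 0.016]
ft_force: [0.1, -0.2, 0.4]
finger_gap: 0.989
```

```bash
python3 -c "
from h import *; from plant import ctrl
o=st(ctrl)
print(totool(o,np.array([.5685,.0955,.2])-o['position'])*1000)
im=ctrl.capture('side'); cv2.imwrite('pics/s5.png',im[:,:,::-1])
"
```

```text
t 9.05 p [0.4988 0.1114 0.1942] yaw 127.14 toolz [ 0.0323 -0.0065 -0.9995] q [-0.581  0.224  0.264  2.01  -0.054  0.887  1.929] F [ 0.08 -0.21  0.43] gap mm 86.8
[-54.89856672  46.02510152  -3.46512202]
```

View pics/s5.png

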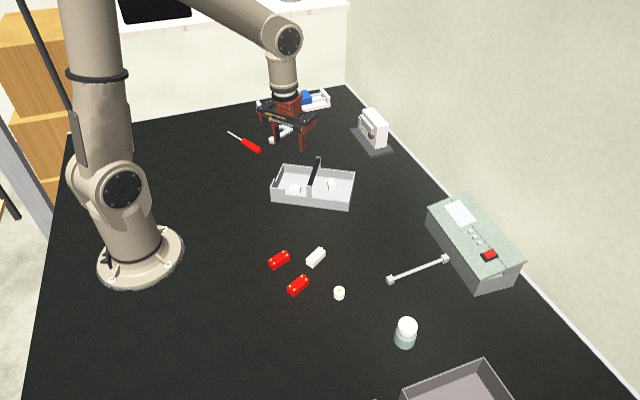

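>>> carry_out:
  targets: [87,0,0,0,8.5,87,0,0,0,8.5,87,0,0,0,8.5,87,0,0,0,8.5,87,0,0,0,8.5,87,0,0,0,8.5,87,0,0,0,8.5,87,0,0,0,8.5,87,0,0,0,8.5,87,0,0,0,8.5,87,0,0,0,8.5,87,0,0,0,8.5]

```text
time: 10.3
position: [0.4968, 0.1101, 0.1934]
ee_rot: [0.978, 0.208, 0.014, 0.006]
ft_force: [-0.2, 1.2, -0.2]
finger_gap: 0.993
```

>>> carry_out:
  targets: [87,0,0,0,8.5,87,0,0,0,8.5,87,0,0,0,8.5,87,0,0,0,8.5,87,0,0,0,8.5,87,0,0,0,8.5]

```text
time: 10.9
position: [0.4957, 0.1101, 0.1932]
ee_rot: [0.971, -0.238, 0.015, -0.001]
ft_force: [0.3, 0.3, -0.5]
finger_gap: 0.994
```

```bash
python3 -c "
from h import *; from plant import ctrl
o=st(ctrl)
print(totool(o,np.array([.5685,.0955,.2])-o['position'])*1000)
"
```

```text
t 10.9 p [0.4957 0.1101 0.1932] yaw -27.57 toolz [ 0.0292 -0.0057 -0.9996] q [-0.982  0.267  0.752  2.038 -0.217  0.891 -0.596] F [ 0.31  0.34 -0.5 ] gap mm 87.3
[ 71.44489048 -20.8018677   -4.59151979]
```

>>> carry_out:
  targets: [87,34,-10,0,2,87,36,-11,0,2,87,0,0,0,0]

```text
time: 11.2
position: [0.5676, 0.0963, 0.1948]
ee_rot: [0.96, -0.278, 0.014, -0.002]
ft_force: [0.1, -0.5, 0.1]
finger_gap: 0.99
```

```bash
python3 -c "
from h import *; from plant import ctrl
o=st(ctrl)
print(totool(o,np.array([.5685,.0955,.2])-o['position'])*1000)
c=ctrl.calibration('wrist'); im=ctrl.capture('wrist'); cv2.imwrite('pics/w5.png',im[:,:,::-1]); c['R']=c['R'].tolist();c['t']=c['t'].tolist();c['fish']=1;json.dump(c,open('w5.json','w'))
"
```

```text
t 11.2 p [0.5676 0.0963 0.1948] yaw -32.31 toolz [ 0.0276 -0.0043 -0.9996] q [-0.858  0.402  0.745  1.885 -0.321  0.951 -0.535] F [ 0.12 -0.47  0.14] gap mm 87.0
[ 1.34711555  0.11811029 -5.15038705]
```

View pics/w5.png

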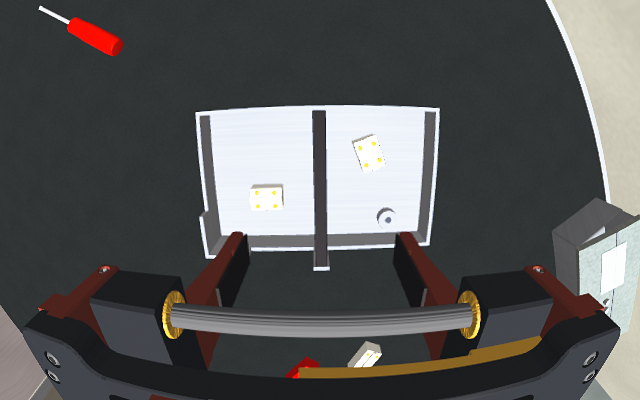

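```bash
python3 -c "
from h import *; from plant import ctrl
c=json.load(open('w5.json'))
a,b=onplane(c,(319.5,111),.086),onplane(c,(321,267),.086); print(a,b,(a+b)/2,np.linalg.norm(a-b),np.degrees(np.arctan2(*(a-b)[1::-1])))
for p,z in [((196,111),.04),((439,108),.04),((429,245),.04),((206,258),.06)]: print(onplane(c,p,z))
o=ctrl.get_obs(); print(totool(o,np.append(((a+b)/2)[:2],.06)-o['position'])*1000)
T=ctrl.calibration('top');f=4.4;off=np.array([245,140])
print(tri([(c,(319.5,111)),(T,np.array((124,174))/f+off)]),tri([(c,(321,267)),(T,np.array((296,270))/f+off)]))
"
```

```text
[0.60911672 0.1593015  0.086     ] [0.52964007 0.03098851 0.086     ] [0.5693784 0.095145  0.086    ] 0.1509329750019285 58.22606252426951
[0.50188102 0.23187796 0.04      ]
[0.72145027 0.09637329 0.04      ]
[ 0.6388853  -0.04019465  0.04      ]
[0.41763833 0.09510639 0.06      ]
[  1.02390128   0.58081154 134.40211075]
(array([0.6082399 , 0.16050655, 0.09483913]), [np.float64(0.0012627853590056867), np.float64(0.001262785359005567)]) (array([0.52993795, 0.02830451, 0.08275981]), [np.float64(0.0016141565676170734), np.float64(0.0016141565676170385)])
```

>>> carry_out:
  targets: [45,0,0,30,0,45,0,0,35,0,45,0,0,35,0,45,0,0,20,0,45,0,0,0,0]
  force: 60

```text
time: 11.75
position: [0.5648, 0.0983, 0.0714]
ee_rot: [0.96, -0.28, 0.012, -0.003]
ft_force: [-0.1, -0.1, -0.4]
finger_gap: 0.574
```

```bash
python3 -c "
from h import *; from plant import ctrl
o=st(ctrl)
print(totool(o,np.array([.5694,.0951,.059])-o['position'])*1000)
"
```

```text
t 11.75 p [0.5648 0.0983 0.0714] yaw -32.58 toolz [ 0.024  -0.0014 -0.9997] q [-0.751  0.567  0.617  1.975 -0.479  0.722 -0.416] F [-0.08 -0.1  -0.35] gap mm 50.4
[ 5.36986014  0.33805773 12.50394257]
```

>>> carry_out:
  targets: [40,5,0,8,-0.5,40,0.5,0,5,0,40,0,0,0,0,8,0,0,0,0,8,0,0,0,0,8,0,0,0,0,8,0,0,0,0,8,0,0,0,0,8,0,0,0,0]
  force: 60

```text
time: 12.65
position: [0.571, 0.0963, 0.0622]
ee_rot: [0.961, -0.276, 0.014, -0.005]
ft_force: [1.9, -0.3, -2.1]
finger_gap: 0.13
```

```bash
python3 -c "
from h import *; from plant import ctrl
o=st(ctrl)
"
```

```text
t 12.65 p [0.571  0.0963 0.0622] yaw -32.11 toolz [ 0.0285  0.0014 -0.9996] q [-0.73   0.584  0.601  1.969 -0.494  0.705 -0.391] F [ 1.91 -0.25 -2.11] gap mm 11.4
```

>>> carry_out:
  targets: [8,0,0,-15,0,8,0,0,-20,0,8,0,0,-25,0,8,0,0,-25,0,8,0,0,-25,0,8,0,0,0,0]

```text
time: 13.25
position: [0.5637, 0.095, 0.1761]
ee_rot: [0.961, -0.277, 0.01, -0.002]
ft_force: [-0.6, 0.1, -5.1]
finger_gap: 0.132
```

```bash
python3 -c "
from h import *; from plant import ctrl
o=st(ctrl)
im=ctrl.capture('side'); cv2.imwrite('pics/s6.png',im[80:280,200:420,::-1].repeat(3,0).repeat(3,1))
"
```

```text
t 13.25 p [0.5637 0.095  0.1761] yaw -32.19 toolz [ 0.0198 -0.0013 -0.9998] q [-0.843  0.423  0.733  1.906 -0.347  0.922 -0.509] F [-0.61  0.11 -5.14] gap mm 11.6
```

View pics/s6.png

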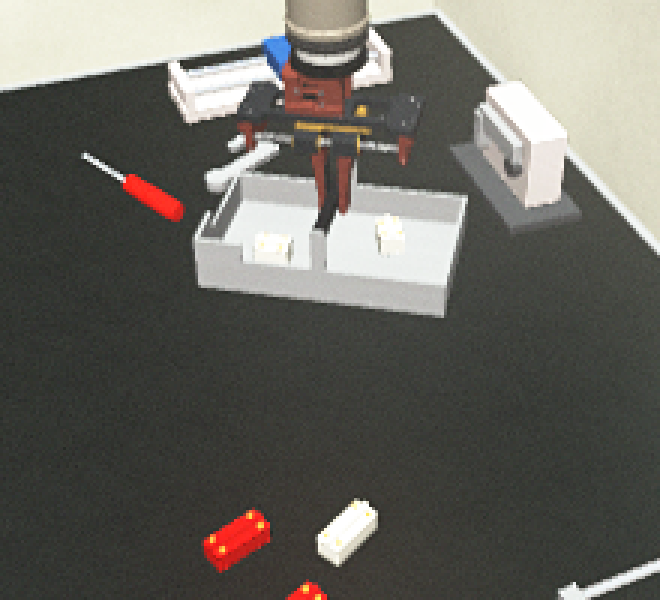

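>>> carry_out:
  targets: [8,0,0,-20,0,8,0,0,-35,0,8,0,0,-35,0,8,0,0,-35,0,8,0,0,-35,0,8,0,0,-35,0,8,0,0,-35,0,8,0,0,-35,0,8,0,0,-20,0]

```text
time: 14.2
position: [0.5496, 0.097, 0.4504]
ee_rot: [0.961, -0.277, -0.006, 0.008]
ft_force: [1.0, 0.4, -5.3]
finger_gap: 0.131
```

```bash
python3 -c "
from h import *; from plant import ctrl
o=st(ctrl)
"
```

```text
t 14.2 p [0.5496 0.097  0.4504] yaw -32.11 toolz [-0.0158 -0.0118 -0.9998] q [-0.98   0.194  0.845  1.521 -0.135  1.509 -0.694] F [ 1.04  0.35 -5.27] gap mm 11.5
```

>>> carry_out:
  targets: [8,8,-7,-25,0,8,15,-13,-30,0,8,15,-13,-30,0,8,15,-13,-30,0,8,15,-13,-30,0,8,15,-13,-30,0]

```text
time: 14.8
position: [0.6513, 0.1143, 0.5894]
ee_rot: [0.961, -0.276, -0.013, 0.013]
ft_force: [1.6, -0.6, -7.6]
finger_gap: 0.128
```

```bash
python3 -c "
from h import *; from plant import ctrl
o=st(ctrl)
"
```

```text
t 14.8 p [0.6513 0.1143 0.5894] yaw -32.04 toolz [-0.0325 -0.0178 -0.9993] q [-0.586  0.45   0.613  0.879 -0.25   1.91  -0.657] F [ 1.6  -0.64 -7.62] gap mm 11.2
```

>>> carry_out:
  targets: [8,12,-10,-25,0,8,12,-10,-25,0,8,12,-10,-25,0,8,0,0,0,0]

```text
time: 15.2
position: [0.6815, 0.1204, 0.604]
ee_rot: [0.962, -0.273, 0.008, -0.0]
ft_force: [-0.3, -1.3, -4.8]
finger_gap: 0.128
```

```bash
python3 -c "
from h import *; from plant import ctrl
o=st(ctrl)
"
```

```text
t 15.2 p [0.6815 0.1204 0.604 ] yaw -31.71 toolz [ 0.0154 -0.004  -0.9999] q [-0.429  0.472  0.346  0.761 -0.158  1.913 -0.728] F [-0.3  -1.27 -4.81] gap mm 11.3
```

>>> carry_out:
  targets: [8,15,-13,-30,0,8,15,-13,-30,0,8,15,-13,-30,0,8,15,-13,-30,0,8,15,-13,-30,0,8,15,-13,-30,0]

```text
time: 15.8
position: [0.7267, 0.1279, 0.6567]
ee_rot: [0.959, -0.272, 0.073, -0.031]
ft_force: [0.0, -0.8, -5.1]
finger_gap: 0.131
```

```bash
python3 -c "
from h import *; from plant import ctrl
o=st(ctrl)
"
```

```text
t 15.8 p [0.7267 0.1279 0.6567] yaw -32.07 toolz [ 0.1569  0.0202 -0.9874] q [-0.399  0.53   0.369  0.558 -0.201  1.915 -0.729] F [ 0.02 -0.84 -5.05] gap mm 11.5
```

>>> carry_out:
  targets: [8,5,-4,-35,0,8,5,-4,-35,0,8,5,-4,-35,0,8,5,-4,-35,0,8,5,-4,-35,0,8,5,-4,-35,0]

```text
time: 16.4
position: [0.6662, 0.1164, 0.7617]
ee_rot: [0.951, -0.27, 0.14, -0.064]
ft_force: [0.1, 1.4, -6.6]
finger_gap: 0.13
```

```bash
python3 -c "
from h import *; from plant import ctrl
o=st(ctrl)
"
```

```text
t 16.4 p [0.6662 0.1164 0.7617] yaw -33.06 toolz [ 0.2998  0.0456 -0.9529] q [-0.471  0.383  0.444  0.559 -0.194  1.915 -0.729] F [ 0.14  1.36 -6.6 ] gap mm 11.4
```

>>> carry_out:
  targets: [8,5,-4,-35,0,8,5,-4,-35,0,8,5,-4,-35,0,8,5,-4,-35,0,8,5,-4,-35,0,8,5,-4,-35,0]

```text
time: 17.0
position: [0.5856, 0.0999, 0.8659]
ee_rot: [0.935, -0.265, 0.213, -0.1]
ft_force: [-0.3, -0.2, -5.4]
finger_gap: 0.129
```

```bash
cat >> h.py <<'E'
def tr(o):
    R=Rn.from_quat(o['ee_rot']).as_matrix()
    print('tray x down deg',np.degrees(np.arcsin(R[2,0])).round(1),'y down',np.degrees(np.arcsin(-R[2,1])).round(1),'tilt',np.degrees(np.arccos(-R[2,2])).round(1))
E
python3 -c "
from h import *; from plant import ctrl
o=st(ctrl);tr(o)
im=ctrl.capture('wrist'); cv2.imwrite('pics/w6.png',im[:,:,::-1])
im=ctrl.capture('side'); cv2.imwrite('pics/s7.png',im[:,:,::-1])
"
```

```text
t 17.0 p [0.5856 0.0999 0.8659] yaw -35.02 toolz [ 0.451   0.0742 -0.8894] q [-0.64   0.226  0.608  0.556 -0.179  1.916 -0.73 ] F [-0.27 -0.21 -5.42] gap mm 11.3
tray x down deg 20.2 y down 17.5 tilt 27.2
```

View pics/w6.png

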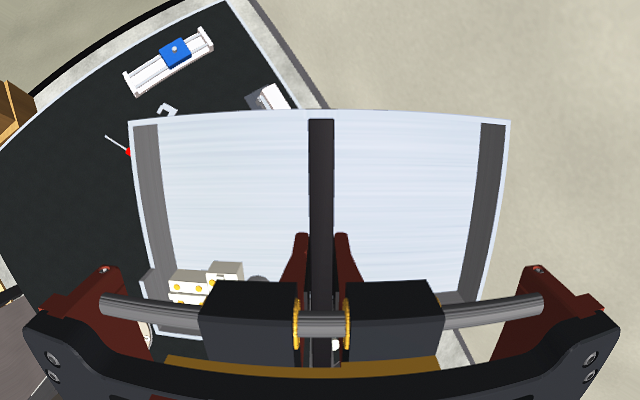

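View pics/s7.png

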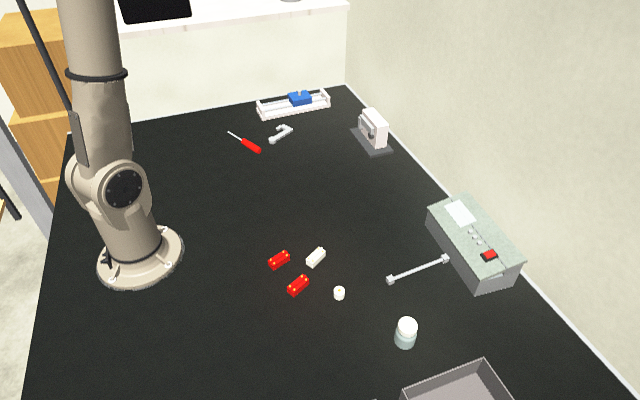

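>>> carry_out:
  targets: [8,3,-2,-30,0,8,3,-2,-30,0,8,3,-2,-30,0,8,3,-2,-20,0,8,0,0,0,0,8,0,0,0,0,8,0,0,0,0,8,0,0,0,0,8,0,0,0,0,8,0,0,0,0]

```text
time: 18.1
position: [0.5365, 0.09, 0.9078]
ee_rot: [0.926, -0.262, 0.244, -0.115]
ft_force: [-0.1, -0.7, -5.5]
finger_gap: 0.133
```

```bash
python3 -c "
from h import *; from plant import ctrl
o=st(ctrl);tr(o)
c=ctrl.calibration('wrist'); im=ctrl.capture('wrist'); cv2.imwrite('pics/w7.png',im[:,:,::-1])
c['R']=c['R'].tolist();c['t']=c['t'].tolist();c['fish']=1;json.dump(c,open('w7.json','w'))
cv2.imwrite('pics/w7c.png',cv2.resize(im[240:380,130:300,::-1],None,fx=4,fy=4,interpolation=cv2.INTER_CUBIC))
"
```

```text
t 18.1 p [0.5365 0.09   0.9078] yaw -36.12 toolz [ 0.5123  0.0859 -0.8545] q [-0.878  0.137  0.821  0.579 -0.149  1.916 -0.732] F [-0.11 -0.67 -5.46] gap mm 11.6
tray x down deg 23.0 y down 20.0 tilt 31.3
```

View pics/w7c.png

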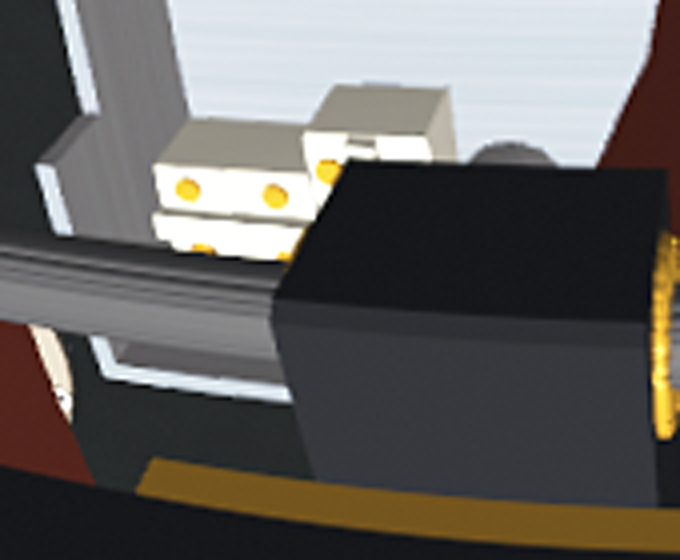

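```bash
cat > tp.py <<'E'
from h import *
def traypts(c,o,pts):
    Rg=Rn.from_quat([.961,-.276,.014,-.005]).as_matrix(); pg=np.array([.571,.0963,.0622])
    a=np.radians(148.4); Rt=np.array([[np.cos(a),-np.sin(a),0],[np.sin(a),np.cos(a),0],[0,0,1]]); pt=np.array([.5694,.0951,0])
    Rr=Rg.T@Rt; pr=Rg.T@(pt-pg)
    R=Rn.from_quat(o['ee_rot']).as_matrix(); Rw=R@Rr; pw=R@pr+o['position']
    print('guard corner world',(Rw@[.126,.076,.004]+pw).round(3),'tray org',pw.round(3))
    for n,p,z in pts:
        oo,d=ray(c,p); oo=Rw.T@(oo-pw); d=Rw.T@d; s=(z-oo[2])/d[2]; X=oo+d*s
        print(n,(X*1000).round(1),'dist corner',round(1000*np.hypot(X[0]-.126,X[1]-.076),1))
E
python3 -c "
from tp import *; from plant import ctrl
c=json.load(open('w7.json'));o=ctrl.get_obs()
f=lambda x,y:(130+x/4,240+y/4)
traypts(c,o,[('A back-left floor',f(190,117),.004),('A/B back floor',f(308,124),.004),('B back left floor',f(333,84),.004),('B back right floor',f(449,88),.004),('B back right top',f(428,138),.026),('roller apex floor',f(515,142),.004),('roller left',f(470,158),.004),('roller right',f(560,163),.004)])
print(ctrl.get_obs()['time'])
"
```

```text
guard corner world [0.435 0.097 0.785] tray org [0.565 0.094 0.853]
A back-left floor [124.4  49.2   4. ] dist corner 26.8
A/B back floor [96.  49.5  4. ] dist corner 40.1
B back left floor [88.6 39.5  4. ] dist corner 52.3
B back right floor [63.2 39.7  4. ] dist corner 72.5
B back right top [62.6 38.7 26. ] dist corner 73.5
roller apex floor [50.5 52.5  4. ] dist corner 79.1
roller left [60.6 56.7  4. ] dist corner 68.2
roller right [41.4 57.5  4. ] dist corner 86.6
18.15
```

```bash
python3 -c "
from h import *; from plant import ctrl
for i in range(3):
    o=st(ctrl);print(np.abs(o['qvel']).max()); im=ctrl.capture('top')
cv2.imwrite('pics/t8.png',im[:,:,::-1]); tr(o)
"
```

```text
t 18.15 p [0.5365 0.0901 0.9077] yaw -36.11 toolz [ 0.5122  0.0859 -0.8545] q [-0.878  0.137  0.821  0.579 -0.149  1.916 -0.732] F [ 0.26  0.01 -5.4 ] gap mm 11.7
0.0053742645396408426
t 18.2 p [0.5364 0.09   0.9079] yaw -36.12 toolz [ 0.5125  0.086  -0.8543] q [-0.878  0.137  0.822  0.579 -0.149  1.916 -0.732] F [ 0.65  0.41 -5.77] gap mm 11.4
0.005119714186450487
t 18.25 p [0.5363 0.0899 0.9081] yaw -36.13 toolz [ 0.5128  0.0861 -0.8542] q [-0.879  0.137  0.822  0.579 -0.149  1.916 -0.732] F [ 0.26 -0.11 -5.56] gap mm 11.6
0.004603125275380199
tray x down deg 23.0 y down 20.0 tilt 31.3
```

View pics/t8.png

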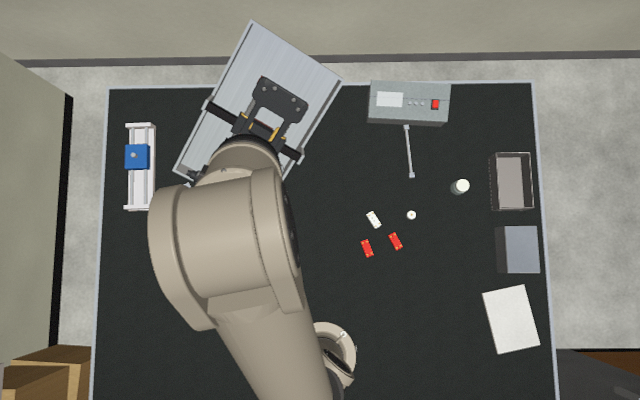

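```bash
python3 -c "
from plant import ctrl
print(ctrl.close_job())"
```

```text
the job is handed in; nothing more can be done
None
```

I put the matching block in the tray, lifted and tilted the tray until all three parts slid into the guard corner, and handed the job in at 18.25 s. I don't know the verdict, as the hand-in reports none.

**What I did:** I set the matching block (top-view pixel 380,187) down in the tray's empty half and let go. I then gripped the cross handle at 60 N and lifted. The moves cannot tilt the tool directly, so I raised and extended the arm until joint 6 stopped it. From there the tool tipped and lowered the guard corner.

**Last checks that agreed:**
- **Tilt:** the tray was tilted 31.3°, with its x axis 23.0° down and its y axis 20.0° down. The tilt is worked out from the tool pose, assuming the handle did not slip in the grip.
- **Height and stillness:** the guard corner was about 0.78 m above the table and the arm was nearly still, with joint speeds around 0.005 rad/s. The wrist force of about 5.5 N fits the weight of the loaded tray.
- **Parts:** in the wrist picture the blocks and roller were packed along the +y wall in the corner. The outer block's centre was about 53 mm from the corner and the roller's about 76 mm; the limit is 90 mm.
- **Other things:** in the last top view both non-matching blocks, the red look-alikes, the rod and the jar were where they had been at the start. The arm and tray hid the hook and screwdriver in that view. The last side picture, about a second earlier, showed both in place.

**Checks that disagreed or were weak:**
- Triangulating the guard's rim from the top and wrist views gave 29 mm instead of 60 mm. Those two views are nearly parallel, so I used the stated height there.
- One handle end came out at 95 mm and the other at 83 mm, against 86 mm; the top and side views together gave 86–87 mm at both ends.
- Joint 6 ended at 1.916 rad, close to its 1.92 limit but inside its range.

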